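# Park the breakfast board in its corner

### The job

Take the wooden masher out of its corner of the steel-edged bay and stand it upright in the white roll bin, then let go of it. Then slide the breakfast board along the counter, without lifting it, into that freed corner until it sits square and flush, its long side against the back lip and its short side against the end lip. Leave the jar and everything else standing where it is.

Things in the scene. Friction and masses are not known exactly. Their poses are not given: they have to be found in the camera images.
- board: plain wooden breakfast board, a rounded-edge slab lying flat, 100 mm (its x) by 150 mm (its y) by 22 mm thick (z up), about 0.26 kg. Origin: centre of its underside. Too wide to grip across
- bay: low steel edging fixed to the counter: lips 28 mm high, 6 mm thick on three sides, open to the robot. Origin: middle of the back lip's inner face, at counter height; x points away from the robot into the back lip, y along it. Inner faces: back lip at x = 0, 350 mm long; end lips at y = +175 and -175 mm, running from x = -75 mm to 0. One corner holds the jar, the other the masher
- masher: plain wooden potato masher standing upright on its round head, 178 mm high: head 66 mm diameter up to 50 mm height, then tapering to a round handle 26 mm in diameter from 68 mm to the top; 0.18 kg. Origin: centre of its underside, z up along the handle
- bin: white plastic roll bin, open box fixed to the counter, 180 mm (its x) by 140 mm (its y) by 80 mm high, walls and floor 5 mm thick. Origin: centre of its underside
- jar: white ceramic jar with a clip-top lid and steel wire clip, 90 mm diameter, 118 mm high, standing in the other corner of the bay; bystander. Origin: centre of its underside, z up
- grater: steel box grater, 75 x 95 mm, 185 mm high with its black handle, standing at one side of the counter; bystander. Origin: centre of its underside
- mug: blue ceramic mug, 82 mm diameter, 95 mm high, handle about 35 mm out on its +y side; bystander. Origin: centre of its underside
- potlid: aluminium pot lid lying flat, 170 mm diameter, 38 mm high at its knob; bystander. Origin: centre of its underside
- mill: dark wooden pepper mill, 54 mm diameter, 110 mm high, standing beyond the bay; bystander. Origin: centre of its underside
- ramekin: small white ceramic bowl, 72 mm diameter, 50 mm high, standing beyond the bay; bystander. Origin: centre of its underside
Not all that is in view belongs to the job. What is shaped like the masher but red is not meant.

How it is judged (in metres and radians):
On the way, in this order (a step that is already met when the one before it is completed fails the run):
1. the masher stands upright in the roll bin, released (x of masher in the frame of bin between -0.07 and 0.07 m and y of masher in the frame of bin between -0.05 and 0.05 m and z of masher in the frame of bin below 0.015 m and angle between masher's own z axis and vertical below 0.12 rad and contact force between the fingers and masher below 0.1 N), for 0.2 s.
2. the board lies square and flush in the freed corner (angle between the x axis of board and the x axis of bay, either way round below 0.03 rad and x of board in the frame of bay above -0.0535 m and angle between board's own z axis and vertical below 0.03 rad and height (world z) of board below 0.004 m and (y of board in the frame of bay above 0.0965 m or y of board in the frame of bay below -0.0965 m)), for 0.2 s.
At the end, for the whole second after the job is handed in: Board flat and at rest in the corner freed by the masher, long side along the back lip, within 3.5 mm of the back lip and of the end lip, square within 0.03 rad; masher upright (0.12 rad) on the bin floor, released; nothing else shifted more than 25 mm (all of step 1 and all of step 2 and linear speed of board below 0.01 m/s and linear speed of masher below 0.02 m/s); the robot touches nothing.
It fails at once if the jar is shifted by more than 25 mm or tipped (distance of jar from where it was at the start of the episode above 0.025 m or angle between jar's own z axis and vertical above 0.3 rad).
It fails at once if the grater, mug or pot lid is shifted by more than 25 mm or tipped (distance of any of grater, mug, potlid from where it was at the start of the episode above 0.025 m or angle between any of grater, mug, potlid's own z axis and vertical above 0.3 rad).
It fails at once if the mill or small bowl is shifted by more than 25 mm or tipped (distance of any of mill, ramekin from where it was at the start of the episode above 0.025 m or angle between any of mill, ramekin's own z axis and vertical above 0.3 rad).
It fails at once if the board is lifted off the counter (its underside centre more than 15 mm up) or tipped (height (world z) of board above 0.015 m or angle between board's own z axis and vertical above 0.25 rad).
It fails at once if the masher falls over (angle between masher's own z axis and vertical above 0.8 rad).
It also fails if it takes over 72 s, if anything falls off the work surface, if the arm or the gripper's body presses on something with over 40 N, if the wrist force passes 120 N, or if a joint passes its speed limit or range.

### The arm

A 6-joint arm with a two-finger parallel gripper is mounted at the origin on the work surface. World frame = base frame: x ahead of the robot, y to its left, z up, the work surface at z = 0. Lengths are in mm, angles in degrees, forces in N, time in s.
With the tool pointing down it reaches from about 275 to 750 mm from the base axis. Payload 10.2 kg.
Tool frame: the origin (TCP) lies midway between the tips of the shut fingers; the grasp point (between the pads) lies 19 mm behind it (manip.hold_point_z is the z of the grasp point in the tool frame, in mm); z points along the fingers, y is the direction in which the jaws open and shut (so a half turn about z gives the same grasp; the last joint's range is limited). The gripper opens to 85 mm and grips with 20 to 120 N. Pads are 22 mm wide; open, the fingers measure 114 mm over their backs; the gripper's body (76 mm by 85 mm) begins 54 mm behind the grasp point. The pads swing forward as they close: fully open they stand 13 mm farther back than shut.
Start: joints at [-77.659, 17.928, 85.812, -0, 76.261, -12.8], TCP at [223.037, -475.274, 231.294] pointing down, gripper open.
Joint ranges: [-168.41, 168.41], [-55.51, 124.54], [10.69, 146.95], [-70.63, 250.63], [1, 178], [-165.06, 165.06]. Speed limits (degrees/s): [136.94, 136.94, 172.46, 180, 180, 180].

### API

Orientations are given as [roll, pitch, yaw] about the fixed x, y, z axes, in that order (R = Rz(yaw) Ry(pitch) Rx(roll)).
In Python, from bench import manip gives the robot as it stands.
- The arm moves only by the tool jog_arm, never from a script. Its argument "commands" is a list of rows, each a list of 3 entries, a list of its own where there are three numbers: the shift along the tool's x, y, z in cm, then the turn about the tool's z in degrees, then the closure, from -1 (fully open) to 1 (shut). A call has 1 to 5 rows; each row shifts and turns the commanded pose from where the row before left it, along the tool's axes as they then stand; what a row does not reach is not made up. A row lasts 1/8 s, in which the tool goes at most 62.5 mm and 10.7 degrees, less where a joint would pass 70% of its speed; a pose out of reach is approached as far as the arm can. A call is refused whole if a number of a shift passes 6.25 or a number of a turn 10.7, either way. A call with a gripper value outside its range is refused whole. The fingers move at their own pace and stop on an object; the grip force is fixed at half the most. Time passes only in rows, so rows that do not move let the fingers close. It gives the time, the measured TCP pose, the force and the opening at its end, in the units of the state.
- manip.get_obs(): the state, without advancing time (a new reading comes with each control period).
- manip.camera(name): name is "scene" or "top" or "wrist"; returns (picture, depth): 480x640x3 uint8, red, green, blue; 480x640 float32, mm along the optical axis (not along the pixel's ray), 0 where there is no reading.
- manip.camera_params(name): a dict with "intrinsics" (3x3 intrinsics, pixels), "extrinsics" (4x4, takes a point from camera to world coordinates). Camera axes: x right, y down, z forward; pixel columns grow to the right and rows downward; lengths in mm; the calibration is good to about 2 mm. The wrist camera is an equidistant fisheye: a pixel r from the principal point sees the ray r / f radians off the axis. A picture is of the moment at which its call begins: read the wrist's pose just before it. camera_params takes no time and is no camera call; for the wrist camera it gives the pose at the moment of the call.
- manip.job_done(): hands the job in, once; it reports no verdict.
Trained networks look in the newest picture that a camera, given by its name, has taken for a name from the list of things; names that differ only in an ending like _2 or _b are one class to them, and where a whole thing is asked for, a point or a joint stands for the part that bears it (a point fixed in the world has none). Each returns a list of dicts, best first, with "p" (0 to 1); they miss things now and then, are a little off and sometimes report something else, mostly with a low value. They report only what shows in the picture. A call takes as long as a camera call. They do not tell look-alikes from the thing itself.
- manip.boxes_of(camera, label): "centre" ([x, y, z] in mm, in world coordinates, good to about 4 mm: the middle of the surface that is visible of it).
- manip.outline_of(camera, label): "region" (480x640 bool, what is visible of it).
- manip.landmark_of(camera, label): "centre" ([x, y, z] in mm, in world coordinates, good to about 4 mm: a listed point, or the origin of a listed thing).
The state is a dict: "clock": time; "qpos": joint angles; "qvel": joint speeds; "tau": joint torques, N m; "eef_pos": TCP position; "orientation": TCP orientation; "contact_force": force on the tool from outside, world axes, zero at the start; "ft_torque": the same for the moment, N m; "opening": finger opening in mm.
Only numpy, scipy, OpenCV 4.12 (cv2) and the standard library are available. Lean on these libraries where they do the work, as an engineer would, in place of code of your own. Each camera call takes 0.05 s, during which the arm holds its last target. There are 200 camera calls.

## Working session

There is one attempt and no reset: what is moved stays moved. The work goes in short steps, Python scripts to look and compute and a tool call to move; the robot and the scene stay as the last step left them, time stands still between calls to the robot, and variables do not carry over. Pictures are saved under pics/ and viewed, about 8 in all and at most 12, crops included, and the job is handed in when it is done.

Besides the shell and the picture viewer there is one more tool, called after "Request:" as name(argument=value, ...) on one line, values as JSON. jog_arm: Moves the arm, as the interface text tells. Its arguments: {"type":"object","properties":{"commands":{"type":"array","items":{"type":"array"}}},"required":["commands"]}

```bash
mkdir -p pics; ls
python3 - <<'E'
from bench import manip
import cv2,numpy as np
o=manip.get_obs();print({k:np.round(v,2) for k,v in o.items()})
for c in ["scene","top"]:
    p,d=manip.camera(c);cv2.imwrite(f"pics/{c}0.png",p[:,:,::-1])
    for l in ["board","bay","masher","bin","jar","grater","mug","potlid","mill","ramekin"]:
        for f in ([manip.landmark_of] if c=="scene" else [manip.landmark_of]):
            print(c,l,[(np.round(r["centre"]).tolist(),round(r["p"],2)) for r in f(c,l)][:3])
E
```

```text
pics
{'clock': np.float64(0.0), 'qpos': array([-77.66,  17.96,  85.86,   0.  ,  76.26, -12.8 ]), 'qvel': array([-0.02, -0.08, -0.01, -0.01,  0.06,  0.03]), 'tau': array([  0.  , -41.23, -25.97,  -0.  ,   0.  ,   0.  ]), 'eef_pos': array([ 222.98, -475.  ,  230.73]), 'orientation': array([-1.7993e+02, -2.0000e-02,  2.5140e+01]), 'contact_force': array([-0.38, -0.38,  1.04]), 'ft_torque': array([-0.01,  0.02, -0.04]), 'opening': np.float64(85.76)}
scene board [([552.0, -58.0, 6.0], 0.73)]
scene bay [([742.0, 5.0, -0.0], 0.78), ([657.0, 448.0, 1.0], 0.17)]
scene masher [([420.0, 191.0, 3.0], 0.92), ([669.0, 117.0, -0.0], 0.89)]
scene bin [([438.0, 415.0, 2.0], 0.76), ([462.0, -407.0, -1.0], 0.4)]
scene jar [([708.0, -121.0, -2.0], 0.59)]
scene grater [([679.0, -435.0, -3.0], 0.98)]
scene mug [([661.0, 450.0, 1.0], 0.69)]
scene potlid [([461.0, -407.0, 3.0], 0.75)]
scene mill [([787.0, 74.0, -5.0], 0.75)]
scene ramekin [([803.0, -60.0, -0.0], 0.59)]
top board [([554.0, -57.0, -4.0], 0.79)]
top bay [([744.0, 4.0, -1.0], 0.75), ([437.0, 416.0, -1.0], 0.17)]
top masher [([419.0, 188.0, -2.0], 0.69), ([670.0, 118.0, -2.0], 0.61)]
top bin [([439.0, 414.0, 1.0], 0.85)]
top jar [([706.0, -124.0, 3.0], 0.65)]
top grater [([680.0, -433.0, -1.0], 0.72)]
top mug [([659.0, 446.0, -3.0], 0.73), ([801.0, -58.0, 4.0], 0.61), ([465.0, -410.0, 2.0], 0.37)]
top potlid [([467.0, -410.0, 4.0], 0.75)]
top mill [([787.0, 72.0, 3.0], 0.94)]
top ramekin [([802.0, -58.0, 2.0], 0.55)]
```

View pics/top0.png

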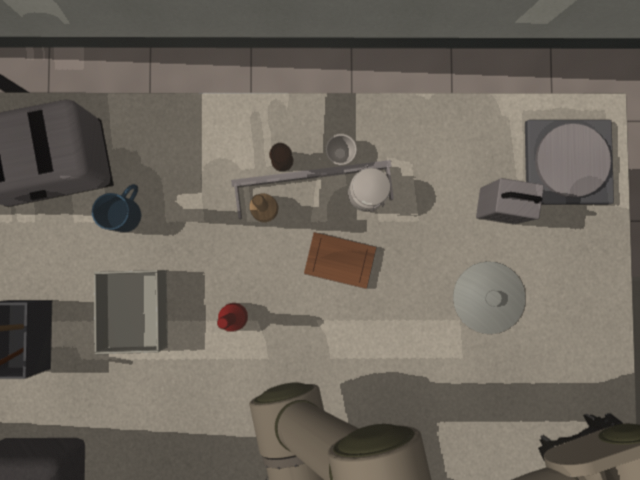

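View pics/scene0.png

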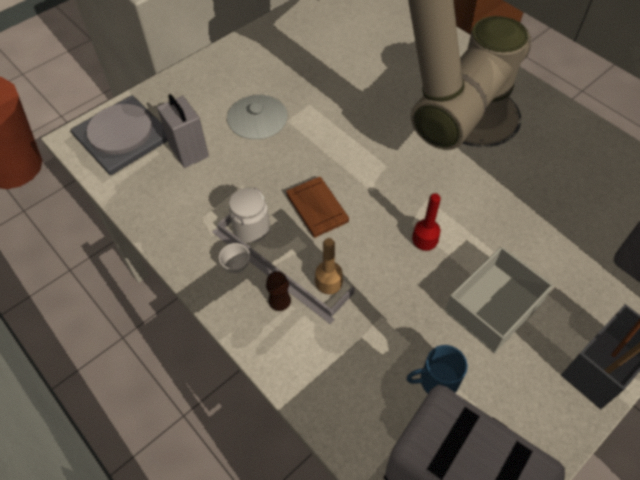

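Top view: wooden masher in the left (+y) bay corner at about (262,207) px, the red look-alike at (232,317), board at (341,260), bin at (130,311). The networks agree with this. Next I measure the yaws.

```bash
cat > h.py <<'E'
from bench import manip
import cv2,numpy as np
def cloud(c):
    p,d=manip.camera(c);P=manip.camera_params(c);K=P["intrinsics"];E=P["extrinsics"]
    v,u=np.mgrid[:480,:640]
    if c=="wrist":
        x=(u-K[0,2])/K[0,0];y=(v-K[1,2])/K[1,1];r=np.hypot(x,y)+1e-9;s=np.tan(np.minimum(r,1.4))/r;X=np.dstack([x*s*d,y*s*d,d])
    else: X=np.dstack([(u-K[0,2])/K[0,0]*d,(v-K[1,2])/K[1,1]*d,d])
    W=X@E[:3,:3].T+E[:3,3];W[d==0]=np.nan
    return p,W
def board(c,W):
    m=manip.outline_of(c,"board")
    if not m: return None
    w=W[m[0]["region"]];w=w[(abs(w[:,2]-22)<8)]
    (cx,cy),(a,b),t=cv2.minAreaRect(w[:,:2].astype(np.float32))
    if a>b:t+=90          # long side along (t+90): t = direction of the short (x) axis
    t=(t+90)%180-90
    return cx,cy,a,b,t,np.median(w[:,2]),m[0]["p"]
def lip(W,ang=7,o=(743,4.5)):
    # top of back lip: line fit; then distance to inner face = 3 mm
    a=np.radians(ang);dx=W[...,0]-o[0];dy=W[...,1]-o[1]
    bx=dx*np.cos(a)+dy*np.sin(a);by=-dx*np.sin(a)+dy*np.cos(a)
    k=(abs(W[...,2]-28)<6)&(abs(bx-3)<14)&(by>-60)&(by<165)
    q=W[k][:,:2].astype(np.float32);l=cv2.fitLine(q,cv2.DIST_HUBER,0,.01,.01).ravel()
    an=np.degrees(np.arctan2(-l[0],l[1]));an=(an+90)%180-90
    a=np.radians(an);c=np.array([np.cos(a),np.sin(a)])
    k=(abs(W[...,2]-28)<6)&(abs(by-178)<14)&(bx<-15)&(bx>-70);e=W[k][:,:2]
    s=np.array([-np.sin(a),np.cos(a)])
    return an,len(q),l[2:]@c-3,np.median(e@s)-3 if len(e) else None   # yaw, n, back-face n-dist, end-face s-dist
def inbay(xy,an,D,S):
    a=np.radians(an);return xy@np.array([np.cos(a),np.sin(a)])-D, xy@np.array([-np.sin(a),np.cos(a)])-S+175
E
python3 - <<'E'
from h import *
p,W=cloud("top")
print(np.round(board("top",W),1))
L=lip(W);print(L);L=lip(W,L[0]);print(L)
print("board in bay",inbay(np.array([553.5,-57.5]),L[0],L[2],L[3]),"masher",inbay(np.array([669.5,117.5]),L[0],L[2],L[3]))
p,W=cloud("scene");print(np.round(board("scene",W),1));print(lip(W,L[0]))
E
```

```text
[550.8 -58.  150.3 100.1 -13.6  21.2   0.6]
(np.float32(7.1743317), 279, np.float32(739.7765), np.float64(88.21226933807867))
(np.float32(7.1743317), 279, np.float32(739.7765), np.float64(88.21226933807867))
board in bay (np.float64(-197.79108196124434), np.float64(-39.38801362947362)) masher (np.float64(-60.84374264255166), np.float64(119.7547721879111))
[550.8 -60.8 156.1 102.  -13.7  21.8   1. ]
(np.float32(7.0962524), 274, np.float32(740.1217), np.float64(87.89384587023963))
```

Request:
jog_arm(commands=[[[3.0, 5.0, 0], 0, -1], [[6.2, -4.0, 0], 0, -1], [[6.2, -4.0, 0], 0, -1], [[6.2, -4.0, 0], 0, -1], [[6.2, -4.0, 0], 0, -1]])

```text
clock: 1.92
eef_pos: [404.8, -294.1, 231.4]
orientation: [180.0, -0.0, 25.1]
contact_force: [0.1, -0.0, 0.5]
opening: 85.2
```

Request:
jog_arm(commands=[[[4.8, -3.0, 0], 0, -1], [[4.8, -3.0, 0], 0, -1], [[4.8, -3.0, 0], 0, -1], [[4.8, -3.0, 0], 0, -1], [[4.8, -3.0, 0], 0, -1]])

```text
clock: 2.55
eef_pos: [558.4, -56.4, 231.4]
orientation: [180.0, -0.0, 25.1]
contact_force: [0.3, -0.9, -0.6]
opening: 85.2
```

Request:
jog_arm(commands=[[[4.8, -3.0, 0], 0, -1], [[4.8, -3.0, 0], 0, -1], [[2.4, -1.5, 0], 0, -1], [[0, 0, 0], 0, -1], [[0, 0, 0], 0, -1]])

```text
clock: 3.18
eef_pos: [634.0, 60.0, 231.3]
orientation: [180.0, 0.0, 25.1]
contact_force: [-0.5, 1.4, -0.4]
opening: 85.2
```

```bash
cat >> h.py <<'E'
def to(x,y,z=None,yaw=None):
    o=manip.get_obs();e=o["eef_pos"];t=np.radians(o["orientation"][2]);d=np.array([x,y])-e[:2]
    print("pose",np.round(e,1),"yaw",np.round(o["orientation"][2],2),"t",o["clock"])
    print("tool x,y,z cm",np.round(np.array([d@[np.cos(t),np.sin(t)],d@[np.sin(t),-np.cos(t)],0 if z is None else e[2]-z])/10,2), "turn",None if yaw is None else round(o["orientation"][2]-yaw,1))
E
python3 - <<'E'
from h import *
p,W=cloud("wrist");cv2.imwrite("pics/w1.png",p[:,:,::-1])
print([(np.round(r["centre"]),r["p"]) for r in manip.landmark_of("wrist","masher")])
k=(abs(W[...,2]-172)<10)&(np.hypot(W[...,0]-670,W[...,1]-118)<40);print(k.sum(),np.median(W[k],0) if k.any() else 0)
to(669.5,117.5,121)
E
```

```text
[(array([670., 120.,   0.]), 0.86), (array([421., 184.,   1.]), 0.8)]
1742 [672.98808538 116.25871661 177.90853962]
pose [634.   59.7 231.6] yaw 25.06 t 3.275
tool x,y,z cm [ 5.66 -3.73 11.06] turn None
```

Request:
jog_arm(commands=[[[2.9, -1.85, 0], 0, -1], [[2.9, -1.85, 0], 0, -1], [[0, 0, 0], 0, -1], [[0, 0, 5.5], 0, -1], [[0, 0, 5.5], 0, -1]])

```text
clock: 3.9
eef_pos: [670.9, 117.4, 120.7]
orientation: [179.9, -0.1, 25.1]
contact_force: [-0.0, 0.7, -0.2]
opening: 85.6
```

Request:
jog_arm(commands=[[[0, 0, 0], 0, -1], [[0, 0, 0], 0, 0.3], [[0, 0, 0], 0, 1], [[0, 0, 0], 0, 1], [[0, 0, 0], 0, 1]])

```text
clock: 4.53
eef_pos: [671.7, 118.7, 122.7]
orientation: [179.9, -0.1, 25.1]
contact_force: [0.0, -1.8, 4.6]
opening: 24.6
```

Request:
jog_arm(commands=[[[0, 0, 0], 0, 1], [[0, 0, 0], 0, 1], [[0, 0, 0], 0, 1], [[0, 0, -0.5], 0, 1], [[0, 0, -0.5], 0, 1]])

```text
clock: 5.15
eef_pos: [670.9, 119.0, 131.2]
orientation: [-180.0, 0.1, 25.1]
contact_force: [-0.2, 0.0, -1.6]
opening: 24.4
```

Request:
jog_arm(commands=[[[0, 0, -3], 0, 1], [[0, 0, -3], 0, 1], [[0, 0, -3], 0, 1], [[0, 0, 0], 0, 1], [[0, 0, 0], 0, 1]])

```text
clock: 5.78
eef_pos: [670.6, 119.0, 219.5]
orientation: [-179.9, 0.1, 25.1]
contact_force: [-0.3, -0.0, -2.9]
opening: 24.8
```

Run:
```python
from h import *
to(438,414.5,127)
```

```text
pose [670.6 119.  219.5] yaw 25.14 t 5.775
tool x,y,z cm [ -8.5  -36.64   9.25] turn None
```

Request:
jog_arm(commands=[[[-0.7, -3.0, 0], 0, 1], [[-0.7, -3.0, 0], 0, 1], [[-0.7, -3.0, 0], 0, 1], [[-0.7, -3.0, 0], 0, 1], [[-0.7, -3.0, 0], 0, 1]])

```text
clock: 6.4
eef_pos: [574.4, 240.4, 219.4]
orientation: [-180.0, 0.2, 25.1]
contact_force: [0.9, -0.6, -1.6]
opening: 24.6
```

Request:
jog_arm(commands=[[[-0.7, -3.0, 0], 0, 1], [[-0.7, -3.0, 0], 0, 1], [[-0.7, -3.0, 0], 0, 1], [[-0.7, -3.0, 0], 0, 1], [[-0.7, -3.0, 0], 0, 1]])

```text
clock: 7.02
eef_pos: [479.1, 361.2, 219.5]
orientation: [-180.0, 0.2, 25.1]
contact_force: [0.3, 1.2, -2.6]
opening: 24.8
```

Request:
jog_arm(commands=[[[-0.7, -3.0, 0], 0, 1], [[-0.7, -3.0, 0], 0, 1], [[-0.1, -0.6, 0], 0, 1], [[0, 0, 0], 0, 1], [[0, 0, 0], 0, 1]])

```text
clock: 7.65
eef_pos: [439.2, 413.3, 220.9]
orientation: [180.0, 0.0, 25.1]
contact_force: [-0.5, -0.6, -2.2]
opening: 24.4
```

Run:
```python
from h import *
p,W=cloud("scene");cv2.imwrite("pics/s2.png",cv2.resize(p[200:420,280:640,::-1],None,fx=2,fy=2))
for l in ["masher","bin"]:print([(np.round(r["centre"]),r["p"]) for r in manip.landmark_of("scene",l)])
to(438,414.5,127)
```

```text
[(array([439., 414.,  97.]), 0.7), (array([420., 189.,   6.]), 0.58)]
[(array([436., 415.,   1.]), 0.56), (array([ 683., -436.,   -4.]), 0.55)]
pose [439.2 413.6 221.2] yaw 25.08 t 7.8
tool x,y,z cm [-0.07 -0.14  9.42] turn None
```

View pics/s2.png

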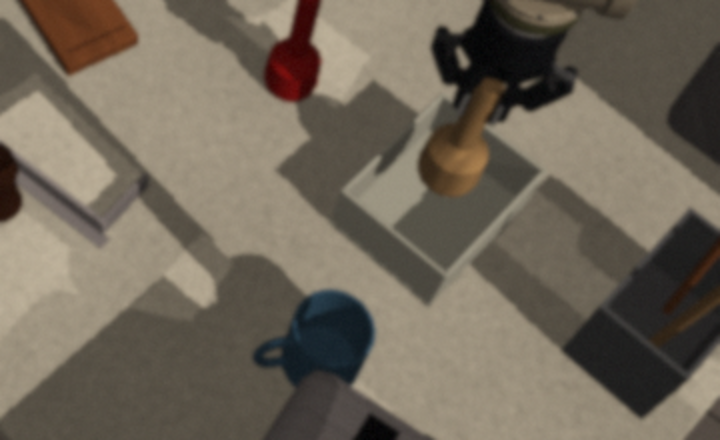

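The masher hangs upright over the bin (crop pixel 455,160, with the bin around 445,205). Lowering it.

Request:
jog_arm(commands=[[[0, 0, 3], 0, 1], [[0, 0, 3], 0, 1], [[0, 0, 2.5], 0, 1], [[0, 0, 0.5], 0, 1], [[0, 0, 0], 0, 1]])

```text
clock: 8.43
eef_pos: [439.1, 414.1, 132.0]
orientation: [-180.0, -0.0, 25.1]
contact_force: [-0.4, 0.6, -1.7]
opening: 24.8
```

Request:
jog_arm(commands=[[[0, 0, 0.2], 0, 1], [[0, 0, 0], 0, 1]])

```text
clock: 8.68
eef_pos: [438.9, 414.2, 129.9]
orientation: [-180.0, -0.1, 25.1]
contact_force: [0.2, 0.7, -1.9]
opening: 24.3
```

Request:
jog_arm(commands=[[[0, 0, 0.15], 0, 1], [[0, 0, 0], 0, 1]])

```text
clock: 8.93
eef_pos: [438.7, 414.1, 127.8]
orientation: [180.0, 0.0, 25.1]
contact_force: [-0.5, -0.2, -1.8]
opening: 24.9
```

Request:
jog_arm(commands=[[[0, 0, 0.1], 0, 1], [[0, 0, 0], 0, 1]])

```text
clock: 9.18
eef_pos: [439.0, 414.2, 127.7]
orientation: [-180.0, -0.1, 25.1]
contact_force: [-0.6, -0.6, 6.2]
opening: 24.6
```

Request:
jog_arm(commands=[[[0, 0, 0.1], 0, 1], [[0, 0, 0], 0, 1]])

```text
clock: 9.43
eef_pos: [439.2, 414.4, 127.6]
orientation: [-180.0, -0.1, 25.1]
contact_force: [-2.8, -2.3, 11.7]
opening: 24.5
```

Landed. Release, then rise.

Request:
jog_arm(commands=[[[0, 0, 0], 0, 0.4], [[0, 0, 0], 0, 0], [[0, 0, 0], 0, -1], [[0, 0, 0], 0, -1], [[0, 0, 0], 0, -1]])

```text
clock: 10.05
eef_pos: [438.6, 414.1, 125.6]
orientation: [-180.0, 0.0, 25.1]
contact_force: [-0.5, 1.1, 0.1]
opening: 85.3
```

Request:
jog_arm(commands=[[[0, 0, -3], 0, -1], [[0, 0, -4], 0, -1], [[0, 0, -4], 0, -1], [[0, 0, 0], 0, -1], [[0, 0, 0], 0, -1]])

```text
clock: 10.68
eef_pos: [438.4, 414.0, 234.8]
orientation: [180.0, 0.1, 25.1]
contact_force: [0.6, -0.9, -1.3]
opening: 85.2
```

Run:
```python
from h import *
p,W=cloud("scene");cv2.imwrite("pics/s3.png",cv2.resize(p[200:420,280:640,::-1],None,fx=2,fy=2))
for l in ["masher","bin"]:print([(np.round(r["centre"]),r["p"]) for r in manip.landmark_of("scene",l)])
o=manip.get_obs();print(o["opening"])
p,W=cloud("top");print(np.round(board("top",W),1),lip(W,7.1))
# approach: midpoint of robot-side long edge, 60 mm back, tool yaw = board yaw
b=np.radians(-13.6);c=np.array([551.5,-58.5]);n=np.array([np.cos(b),np.sin(b)])
t=c-n*(50+45);print(t);to(*t,yaw=-13.6)
```

```text
[(array([438., 414.,   4.]), 0.74), (array([418., 190.,   4.]), 0.56)]
[(array([438., 414.,   1.]), 0.97), (array([ 706., -125.,   -3.]), 0.69)]
85.13526015862112
[550.9 -57.1 148.5  98.2 -12.9  21.1   0.6] (np.float32(7.1781464), 279, np.float32(739.6455), np.float64(87.9077698509364))
[459.16370495 -36.16149926]
pose [438.5 414.  234.9] yaw 25.14 t 10.925
tool x,y,z cm [-17.26  41.63   0.  ] turn 38.7
```

View pics/s3.png

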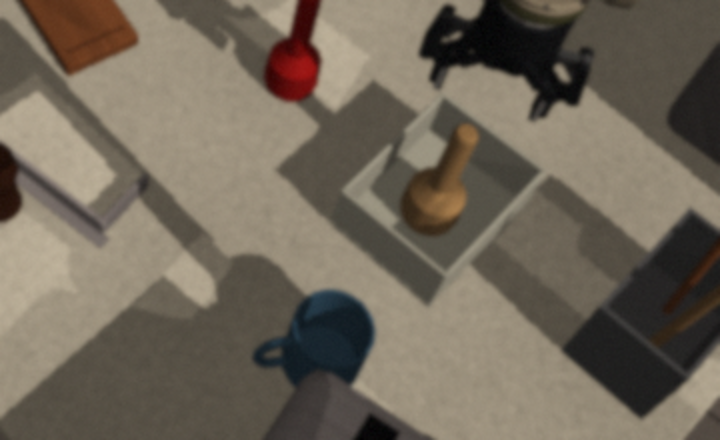

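The masher stands released in the bin (crop pixel 435,205). Next I turn the tool to push the board's jar-side short edge.

Request:
jog_arm(commands=[[[0, 0, 0], -10.3, -1], [[0, 0, 0], -10.3, -1], [[0, 0, 0], -10.3, -1], [[0, 0, 0], -10.3, -0.5], [[0, 0, 0], -10.3, -0.4]])

```text
clock: 11.55
eef_pos: [438.6, 414.1, 235.3]
orientation: [-180.0, 0.0, 77.0]
contact_force: [0.6, -0.3, 1.0]
opening: 60.0
```

Run:
```python
from h import *
b=np.radians(-13.4);c=np.array([551,-58.]);u=np.array([-np.sin(b),np.cos(b)])
t=c-u*126;print(t);to(*t,yaw=76.6);print(manip.get_obs()["opening"])
```

```text
[ 521.79976416 -180.56976065]
pose [438.6 414.1 235.3] yaw 76.98 t 11.55
tool x,y,z cm [-56.06  21.5    0.  ] turn 0.4
59.96892782800839
```

Request:
jog_arm(commands=[[[-5.0, 1.9, 0], 0, -0.4], [[-5.0, 1.9, 0], 0, -0.4], [[-5.0, 1.9, 0], 0, -0.4], [[-5.0, 1.9, 0], 0, -0.4], [[-5.0, 1.9, 0], 0, -0.4]])

```text
clock: 12.18
eef_pos: [473.2, 147.3, 235.6]
orientation: [-180.0, 0.0, 76.7]
contact_force: [1.6, 0.3, -0.4]
opening: 59.6
```

Request:
jog_arm(commands=[[[-5.0, 1.9, 0], 0, -0.4], [[-5.0, 1.9, 0], 0, -0.4], [[-5.0, 1.9, 0], 0, -0.4], [[-5.0, 1.9, 0], 0, -0.4], [[-5.0, 1.9, 0], 0, -0.4]])

```text
clock: 12.8
eef_pos: [507.9, -118.0, 235.6]
orientation: [-180.0, -0.0, 76.6]
contact_force: [-0.0, 0.3, 0.2]
opening: 59.9
```

Request:
jog_arm(commands=[[[-5.0, 1.9, 0], 0, -0.4], [[0, 0, 4], 0, -0.4], [[0, 0, 5], 0, -0.4], [[0, 0, 5], 0, -0.4], [[0, 0, 0], 0, -0.4]])

```text
clock: 13.42
eef_pos: [513.2, -168.3, 93.0]
orientation: [-179.6, -0.1, 76.6]
contact_force: [0.1, -0.2, 1.2]
opening: 59.5
```

Run:
```python
from h import *
p,W=cloud("wrist");cv2.imwrite("pics/w4.png",p[:,:,::-1]);print(np.round(board("wrist",W),1))
p,W=cloud("top");print(np.round(board("top",W),1))
print([np.round(r["centre"]) for r in manip.landmark_of("wrist","board")])
to(521.8,-180.6,3,76.6)
```

```text
[547.2 -77.4 113.1 100.4 -13.5  25.    0.7]
[550.9 -57.9 150.  100.1 -13.6  21.    0.7]
[]
pose [ 515.9 -169.8   97.9] yaw 76.65 t 13.675
tool x,y,z cm [-0.92  0.82  9.49] turn 0.0
```

View pics/w4.png

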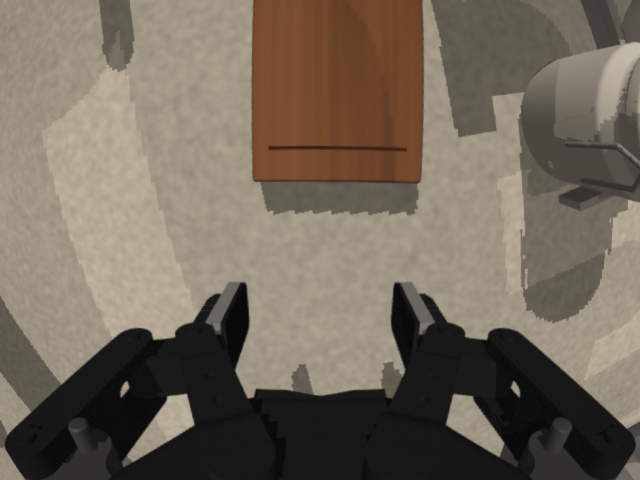

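The wrist view shows the board's near short edge at row 182, columns 253–422, square to the jaws. The board centre is about 8 mm to the right.

Request:
jog_arm(commands=[[[0, 0.8, 3], 0, -0.4], [[0, 0, 3], 0, -0.4], [[0, 0, 2], 0, -0.4], [[0, 0, 1], 0, -0.4], [[0, 0, 0], 0, -0.4]])

```text
clock: 14.3
eef_pos: [523.0, -171.3, 6.3]
orientation: [180.0, 0.0, 76.6]
contact_force: [-0.4, 0.7, -0.6]
opening: 59.7
```

Request:
jog_arm(commands=[[[0, 0, 0.4], 0, -0.4], [[0, 0, 0.2], 0, -0.4], [[0.8, 0, 0], 0, -0.4], [[0.8, 0, 0], 0, -0.4], [[0, 0, 0], 0, -0.4]])

```text
clock: 14.92
eef_pos: [526.6, -154.8, -0.1]
orientation: [180.0, -0.0, 76.7]
contact_force: [-0.2, 0.1, -0.5]
opening: 59.6
```

Request:
jog_arm(commands=[[[0.8, 0, 0], 0, -0.4], [[0.8, 0, 0], 0, -0.4], [[0.8, 0, 0], -1, -0.4], [[0.8, 0, 0], -1, -0.4], [[0.8, 0, 0], -1, -0.4]])

```text
clock: 15.55
eef_pos: [535.4, -116.1, -0.1]
orientation: [180.0, 0.0, 79.7]
contact_force: [-0.0, -1.6, -1.3]
opening: 60.0
```

Request:
jog_arm(commands=[[[0.9, 0, 0], -1.7, -0.4], [[0.9, 0, 0], -1.7, -0.4], [[0.9, 0, 0], -1.7, -0.4], [[0.9, 0, 0], -1.7, -0.4], [[0.9, 0, 0], -1.7, -0.4]])

```text
clock: 16.18
eef_pos: [540.8, -71.3, -0.2]
orientation: [180.0, 0.0, 88.3]
contact_force: [-0.4, -1.6, 0.4]
opening: 59.9
```

```bash
cat >> h.py <<'E'
def see(c="top"):
    p,W=cloud(c);B=board(c,W);L=(7.15,739.8,88.0)
    print(c,np.round(B,1),"in bay",np.round(inbay(np.array(B[:2]),*L),1),"dyaw",round(B[4]-7.15,1))
    e=manip.get_obs();print("tcp in bay",np.round(inbay(e["eef_pos"][:2],*L),1),np.round(e["eef_pos"],1),"yaw",np.round(e["orientation"][2],1),"F",np.round(e["contact_force"],1),e["clock"])
    return p
E
python3 -c "
from h import *
see('top');see('scene')"
```

```text
top [545.2  41.   99.7 100.   88.3  21.    0.7] in bay [-193.7   59.9] dyaw 81.1
tcp in bay [-212.3  -50.5] [ 5.405e+02 -7.080e+01 -3.000e-01] yaw 88.3 F [0.4 0.1 0.6] 16.275
scene [543.7  16.  150.9 103.4  -1.8  22.    0.9] in bay [-198.4   35.2] dyaw -8.9
tcp in bay [-212.4  -51.3] [ 5.405e+02 -7.160e+01 -3.000e-01] yaw 88.2 F [-0.4 -0.9  0.2] 16.375
```

Request:
jog_arm(commands=[[[0.9, 0, 0], -1.7, -0.4], [[0.9, 0, 0], -1.7, -0.4], [[0.9, 0, 0], -1.7, -0.4], [[0.9, 0, 0], -1.7, -0.4], [[0.9, 0, 0], -1.7, -0.4]])

```text
clock: 17.0
eef_pos: [539.4, -26.3, -0.2]
orientation: [-180.0, -0.0, 96.8]
contact_force: [0.9, -0.2, -1.1]
opening: 59.9
```

Request:
jog_arm(commands=[[[0.9, 0, 0], -0.5, -0.4], [[0, 0, 0], 0, -0.4], [[0, 0, 0], 0, -0.4]])

```text
clock: 17.38
eef_pos: [538.5, -18.0, -0.2]
orientation: [-180.0, -0.0, 97.1]
contact_force: [-0.3, 0.4, -0.2]
opening: 59.5
```

```bash
python3 -c "
from h import *
see('scene')"
```

```text
scene [529.4  67.8 104.  152.4   7.1  21.9   0.8] in bay [-206.1   88.4] dyaw -0.0
tcp in bay [-207.8    1.9] [ 5.385e+02 -1.820e+01 -2.000e-01] yaw 97.1 F [-0.5 -0.2 -0.7] 17.475
```

Request:
jog_arm(commands=[[[-1, 0, 0], 0, -0.4], [[0, 0, -5], 0, -0.4], [[0, 0, -5], 0, -0.4], [[4.0, -4.0, 0], 10, -1], [[0, 0, 0], 10, -1]])

```text
clock: 18.1
eef_pos: [492.6, 7.8, 99.9]
orientation: [-179.9, -0.0, 76.9]
contact_force: [0.9, -0.5, -0.2]
opening: 85.6
```

Request:
jog_arm(commands=[[[0, 0, 0], 10, -1], [[0, 0, 0], 10, -1], [[0, 0, 0], 10, -1], [[0, 0, 0], 10, -1], [[0, 0, 0], 10, -1]])

```text
clock: 18.73
eef_pos: [495.2, 6.1, 99.9]
orientation: [180.0, -0.0, 26.8]
contact_force: [0.3, -0.1, -0.2]
opening: 85.3
```

Request:
jog_arm(commands=[[[0, 0, 0], 10, -1], [[0, 0, 0], 10, -1], [[-4.0, -5.6, 0], 0, -1], [[0, 0, 0], 0, -1], [[0, 0, 0], 0, -1]])

```text
clock: 19.35
eef_pos: [453.3, 52.1, 100.1]
orientation: [180.0, -0.1, 7.1]
contact_force: [0.3, 0.1, -0.2]
opening: 85.0
```

```bash
python3 -c "
from h import *
see('scene');to(449.2,57.4,0,7.1)
p,W=cloud('wrist');cv2.imwrite('pics/w5.png',p[:,:,::-1])"
```

```text
scene [528.4  67.8 104.5 152.8   7.   21.8   0.6] in bay [-207.    88.5] dyaw -0.1
tcp in bay [-283.4   82. ] [453.5  51.9  99.9] yaw 7.1 F [ 0.3 -0.5 -0.7] 19.45
pose [453.5  51.9  99.9] yaw 7.09 t 19.45
tool x,y,z cm [-0.35 -0.6   9.99] turn -0.0
```

View pics/w5.png

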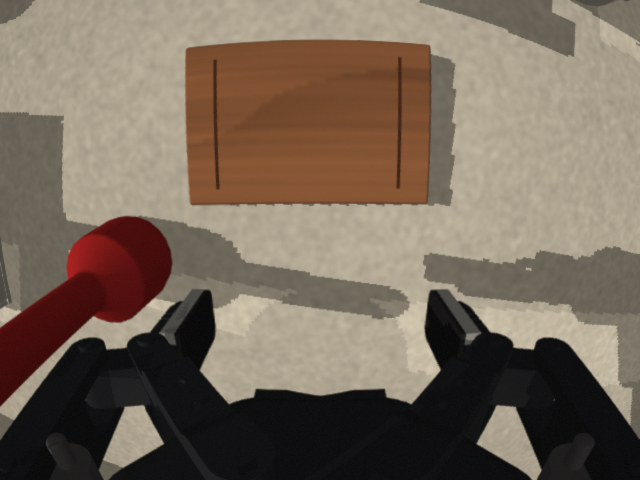

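The board is square ahead (edge at row 203, columns 190–430), and the red masher is to the left and clear. Lower and push.

Request:
jog_arm(commands=[[[0, -0.3, 3], 0, -0.6], [[0, 0, 3], 0, -0.6], [[0, 0, 2.5], 0, -0.6], [[0, 0, 1.2], 0, -0.6], [[0, 0, 0.4], 0, -0.6]])

```text
clock: 20.12
eef_pos: [452.5, 55.4, -1.4]
orientation: [-180.0, 0.0, 7.1]
contact_force: [0.2, 0.3, 0.3]
opening: 68.4
```

Request:
jog_arm(commands=[[[0.8, 0, 0], 0, -0.6], [[0.8, 0, 0], 0, -0.6], [[0.8, 0, 0], 0, -0.6], [[0.8, 0, 0], 0, -0.6], [[0.8, 0, 0], 0, -0.6]])

```text
clock: 20.75
eef_pos: [492.5, 60.8, -1.1]
orientation: [-180.0, 0.0, 7.1]
contact_force: [-1.8, -0.3, 1.8]
opening: 68.5
```

Request:
jog_arm(commands=[[[0.9, 0, 0], 0, -0.6], [[0.9, 0, 0], 0, -0.6], [[0.9, 0, 0], 0, -0.6], [[0.9, 0, 0], 0, -0.6], [[0.9, 0, 0], 0, -0.6]])

```text
clock: 21.38
eef_pos: [537.2, 66.3, -1.2]
orientation: [-180.0, 0.0, 7.1]
contact_force: [-2.0, -0.3, 1.6]
opening: 68.3
```

```bash
python3 -c "
from h import *
see('scene')"
```

```text
scene [598.2  76.4 105.  154.    7.2  22.    0.9] in bay [-136.7   88.3] dyaw 0.1
tcp in bay [-197.9   85.8] [537.8  66.3  -1.1] yaw 7.1 F [ 0.3  0.2 -0.5] 21.475
```

Request:
jog_arm(commands=[[[0.9, 0, 0], 0, -0.6], [[0.9, 0, 0], 0, -0.6], [[0.9, 0, 0], 0, -0.6], [[0.9, 0, 0], 0, -0.6], [[0.9, 0, 0], 0, -0.6]])

```text
clock: 22.1
eef_pos: [581.9, 71.9, -1.3]
orientation: [-180.0, 0.0, 7.1]
contact_force: [-1.7, -1.0, -1.0]
opening: 68.6
```

Request:
jog_arm(commands=[[[0.8, 0, 0], 0, -0.6], [[0.8, 0, 0], 0, -0.6], [[0.8, 0, 0], 0, -0.6], [[0.6, 0, 0], 0, -0.6], [[0.3, 0, 0], 0, -0.6]])

```text
clock: 22.72
eef_pos: [614.3, 76.0, -1.2]
orientation: [-180.0, 0.0, 7.1]
contact_force: [-1.4, -0.9, 0.2]
opening: 68.4
```

Request:
jog_arm(commands=[[[0.3, 0, 0], 0, -0.6], [[0.2, 0, 0], 0, -0.6]])

```text
clock: 22.98
eef_pos: [619.0, 76.6, -1.2]
orientation: [180.0, 0.0, 7.1]
contact_force: [-1.9, -0.9, 0.2]
opening: 68.2
```

```bash
python3 -c "
from h import *
see('scene')"
```

```text
scene [679.8  86.1 101.2 154.    7.5  21.9   0.7] in bay [-54.6  87.8] dyaw 0.4
tcp in bay [-115.8   85.9] [619.3  76.6  -1.1] yaw 7.1 F [ 0.3 -0.   0.2] 23.075
```

Request:
jog_arm(commands=[[[0.2, 0, 0], 0, -0.6], [[0.2, 0, 0], 0, -0.6]])

```text
clock: 23.32
eef_pos: [623.0, 77.1, -1.2]
orientation: [-180.0, 0.0, 7.1]
contact_force: [-2.4, -0.1, 0.9]
opening: 68.3
```

Request:
jog_arm(commands=[[[0.15, 0, 0], 0, -0.6], [[0, 0, 0], 0, -0.6]])

```text
clock: 23.58
eef_pos: [623.1, 77.1, -1.2]
orientation: [-180.0, 0.2, 7.2]
contact_force: [-10.1, -2.3, 6.1]
opening: 68.3
```

Request:
jog_arm(commands=[[[0.1, 0, 0], 0, -0.6], [[0, 0, 0], 0, -0.6]])

```text
clock: 23.82
eef_pos: [623.1, 77.1, -1.2]
orientation: [-180.0, 0.4, 7.2]
contact_force: [-16.3, -3.9, 11.2]
opening: 68.5
```

Request:
jog_arm(commands=[[[0.1, 0, 0], 0, -0.6], [[0, 0, 0], 0, -0.6]])

```text
clock: 24.08
eef_pos: [623.1, 77.1, -1.2]
orientation: [-180.0, 0.6, 7.2]
contact_force: [-23.5, -5.7, 14.7]
opening: 68.2
```

Request:
jog_arm(commands=[[[-2, 0, 0], 0, -0.6], [[0, 0, -5], 0, -0.6], [[0, 0, -5], 0, -0.6], [[0, 5, 0], -10, -0.6], [[0, 0, 0], -10, -0.6]])

```text
clock: 24.7
eef_pos: [613.8, 22.7, 99.6]
orientation: [179.9, -0.1, 27.3]
contact_force: [-1.0, 1.1, -0.2]
opening: 68.4
```

Request:
jog_arm(commands=[[[0, 0, 0], -10, -0.1], [[0, 0, 0], -10, -0.1], [[0, 0, 0], -10, -0.1], [[0, 0, 0], -10, -0.1], [[0, 0, 0], -10, -0.1]])

```text
clock: 25.32
eef_pos: [613.2, 25.4, 99.0]
orientation: [179.9, -0.0, 77.5]
contact_force: [-0.8, -0.6, 0.1]
opening: 46.8
```

Request:
jog_arm(commands=[[[0, 0, 0], -10, -0.1], [[0, 0, 0], -10, -0.1], [[-4.6, 0, 0], 0, -0.1], [[0, 0, 0], 0, -0.1], [[0, 0, 0], 0, -0.1]])

```text
clock: 25.95
eef_pos: [618.6, -20.0, 98.8]
orientation: [180.0, -0.0, 97.1]
contact_force: [-0.0, 0.5, -0.4]
opening: 47.1
```

```bash
python3 -c "
from h import *
see('scene')
for c in ('scene','top'): print([np.round(inbay(np.array(r['centre'][:2]),7.15,739.8,88.),0) for l in ('jar','mill','ramekin') for r in manip.landmark_of(c,l)[:1]])
print(manip.get_obs()['opening'])"
```

```text
scene [682.9  86.5 100.3 153.9   8.5  21.9   0.8] in bay [-51.5  87.8] dyaw 1.3
tcp in bay [-128.5   -9.3] [618.5 -19.4  98.8] yaw 97.2 F [-0.4 -0.7  0.2] 26.05
[array([ -57., -130.]), array([49., 62.]), array([ 53., -74.])]
[array([ -55., -124.]), array([48., 61.]), array([ 48., -73.])]
47.14021006812826
```

Request:
jog_arm(commands=[[[0, 3.5, 0], 0, -0.1], [[0, 3.5, 0], 0, -0.1], [[0, 0, 4], 0, -0.1], [[0, 0, 4], 0, -0.1], [[0, 0, 1], 0, -0.1]])

```text
clock: 26.98
eef_pos: [686.6, -11.2, 6.1]
orientation: [-179.7, -0.1, 97.1]
contact_force: [-0.3, 0.2, -0.7]
opening: 46.8
```

Request:
jog_arm(commands=[[[0, 0, 0.6], 0, -0.1], [[0, 0, 0], 0, -0.1], [[0.6, 0, 0], 0, -0.1], [[0.5, 0, 0], 0, -0.1], [[0, 0, 0], 0, -0.1]])

```text
clock: 27.6
eef_pos: [686.7, -0.0, 3.2]
orientation: [180.0, 0.0, 97.2]
contact_force: [-0.5, 0.8, -0.4]
opening: 47.0
```

```bash
python3 -c "
from h import *
see('scene')"
```

```text
scene [6.848e+02 8.660e+01 1.035e+02 1.536e+02 8.000e+00 2.200e+01 6.000e-01] in bay [-49.5  87.7] dyaw 0.8
tcp in bay [-58.6   0.9] [ 6.867e+02 -6.000e-01  3.000e+00] yaw 97.1 F [-0.1  0.9  0.7] 27.7
```

Request:
jog_arm(commands=[[[0.4, 0, 0], 0, -0.1], [[0.3, 0, 0], 0, -0.1], [[0.2, 0, 0], 0, -0.1], [[0.2, 0, 0], 0, -0.1], [[0, 0, 0], 0, -0.1]])

```text
clock: 28.32
eef_pos: [685.2, 10.6, 2.8]
orientation: [180.0, -0.0, 97.1]
contact_force: [-0.5, -1.0, -0.1]
opening: 46.9
```

Request:
jog_arm(commands=[[[0.15, 0, 0], 0, -0.1], [[0, 0, 0], 0, -0.1]])

```text
clock: 28.58
eef_pos: [685.0, 11.9, 2.8]
orientation: [180.0, -0.0, 97.1]
contact_force: [0.2, -1.1, 1.2]
opening: 47.1
```

Request:
jog_arm(commands=[[[0.15, 0, 0], 0, -0.1], [[0, 0, 0], 0, -0.1]])

```text
clock: 28.82
eef_pos: [685.0, 12.3, 2.8]
orientation: [180.0, 0.1, 97.1]
contact_force: [0.6, -5.9, 0.1]
opening: 47.2
```

Request:
jog_arm(commands=[[[0.1, 0, 0], 0, -0.1], [[0, 0, 0], 0, -0.1]])

```text
clock: 29.08
eef_pos: [685.0, 12.3, 2.9]
orientation: [180.0, 0.2, 97.1]
contact_force: [1.4, -10.3, -1.2]
opening: 46.8
```

Request:
jog_arm(commands=[[[0.1, 0, 0], 0, -0.1], [[0, 0, 0], 0, -0.1], [[-1.2, 0, 0], 0, -0.1], [[0, 0, -4], 0, -0.1], [[0, 0, -5], 0, -0.1]])

```text
clock: 29.7
eef_pos: [685.5, 3.4, 92.8]
orientation: [-179.9, -0.1, 97.1]
contact_force: [0.5, -0.2, 0.2]
opening: 47.1
```

Request:
jog_arm(commands=[[[0, -3, -3], 0, -0.1], [[0, -5, -3], 0, -0.1], [[0, -5, 0], 0, -0.1], [[0, -5, 0], 0, -0.1], [[0, 0, 0], 0, -0.1]])

```text
clock: 30.32
eef_pos: [504.8, -18.7, 152.8]
orientation: [-179.9, -0.1, 97.1]
contact_force: [0.3, -0.3, -0.5]
opening: 47.0
```

```bash
python3 -c "
from h import *
see('scene');p=see('top');cv2.imwrite('pics/t6.png',cv2.resize(p[140:260,180:440,::-1],None,fx=3,fy=3,interpolation=cv2.INTER_CUBIC))
p,W=cloud('wrist');cv2.imwrite('pics/w6.png',p[:,:,::-1]);print(board('wrist',W))
print([np.round(r['centre']) for l in ('masher','jar','bin','mill','ramekin') for r in manip.landmark_of('scene',l)[:2]])
"
```

```text
scene [680.2  96.9  99.8 150.6   6.5  22.    0.8] in bay [-52.8  98.5] dyaw -0.7
tcp in bay [-238.1    4.8] [508.1 -19.1 153.4] yaw 97.1 F [-0.   0.1  0.7] 30.425
top [683.1  99.7 101.  150.    7.4  21.4   0.8] in bay [-49.6 100.9] dyaw 0.2
tcp in bay [-237.6    4.8] [508.6 -19.1 153. ] yaw 97.2 F [0.4 0.7 0. ] 30.525
(682.0345458984375, 99.62107849121094, 102.30440521240234, 150.51773071289062, 7.219984531402588, np.float64(22.043710331961563), 0.62)
[array([437., 414.,   5.]), array([420., 191.,   2.]), array([ 711., -127.,   -1.]), array([436., 413.,   1.]), array([786.,  75.,  -5.]), array([802., -59.,  -5.]), array([ 681., -432.,   -2.])]
```

View pics/w6.png

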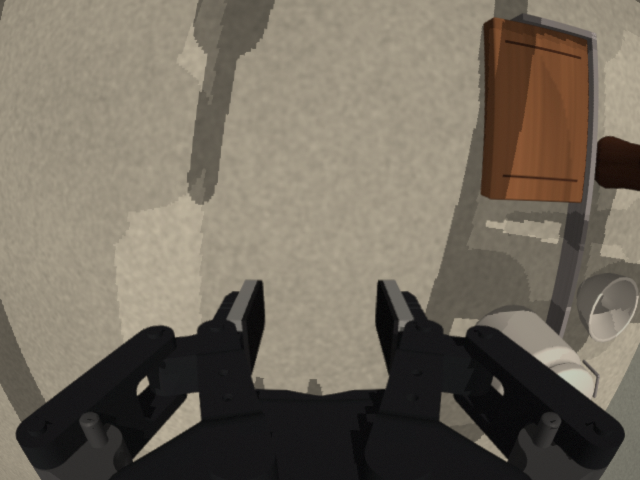

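View pics/t6.png

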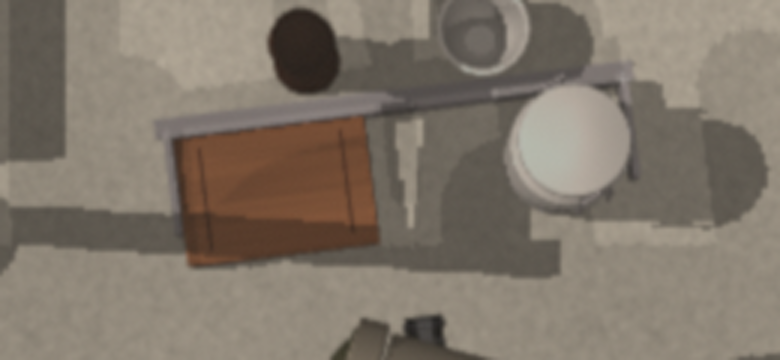

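The board sits in the corner (top crop 175–380, 115–265) with no visible gap. Time allows, so I'll do one more light push towards the back lip to make sure it is flush.

Request:
jog_arm(commands=[[[0, 0, 0], 10, -0.6], [[0, 0, 0], 10, -0.6], [[0, 0, 0], 10, -0.6], [[0, 0, 0], 10, -0.6], [[0, 0, 0], 10, -0.6]])

```text
clock: 31.5
eef_pos: [507.6, -19.0, 152.8]
orientation: [-180.0, -0.0, 46.8]
contact_force: [0.4, -0.1, 0.6]
opening: 68.4
```

Request:
jog_arm(commands=[[[0, 0, 0], 10, -0.6], [[0, 0, 0], 10, -0.6], [[0, 0, 0], 10, -0.6], [[0, 0, 0], 10, -0.6], [[4, -4.6, 2], 0, -0.6]])

```text
clock: 32.12
eef_pos: [541.6, 28.6, 134.5]
orientation: [179.9, -0.2, 6.8]
contact_force: [1.6, -0.8, -0.4]
opening: 68.3
```

Request:
jog_arm(commands=[[[4, -4.6, 2], 0, -0.6], [[0, 0, 4], 0, -0.6], [[0, 0, 4], 0, -0.6], [[0, 0, 2.5], 0, -0.6], [[0, 0, 0], 0, -0.6]])

```text
clock: 32.75
eef_pos: [572.7, 79.7, 7.3]
orientation: [-180.0, 0.2, 7.1]
contact_force: [-0.2, 1.2, 0.8]
opening: 68.3
```

```bash
python3 -c "
from h import *
e=manip.get_obs();print(inbay(e['eef_pos'][:2],7.15,739.8,88.),e['eef_pos'],e['orientation'])"
```

```text
(np.float64(-161.59535960877758), np.float64(94.76178709013402)) [572.74225667  79.66905881   7.28867017] [-179.95948999    0.19966694    7.14107246]
```

Request:
jog_arm(commands=[[[1.2, 0, 0.8], 0, -0.6], [[1.2, 0, 0], 0, -0.6], [[1.0, 0, 0], 0, -0.6], [[0.8, 0, 0], 0, -0.6], [[0.3, 0, 0], 0, -0.6]])

```text
clock: 33.38
eef_pos: [618.9, 85.2, 1.0]
orientation: [180.0, -0.0, 7.1]
contact_force: [-0.7, -0.2, -0.8]
opening: 68.1
```

Request:
jog_arm(commands=[[[0.3, 0, 0], 0, -0.6], [[0.2, 0, 0], 0, -0.6], [[0, 0, 0], 0, -0.6]])

```text
clock: 33.75
eef_pos: [622.0, 85.7, 0.8]
orientation: [-180.0, 0.2, 7.2]
contact_force: [-6.9, -2.1, 4.2]
opening: 68.4
```

Request:
jog_arm(commands=[[[0.1, 0, 0], 0, -0.6], [[0, 0, 0], 0, -0.6]])

```text
clock: 34.0
eef_pos: [622.0, 85.7, 0.7]
orientation: [-180.0, 0.4, 7.2]
contact_force: [-12.7, -2.7, 6.6]
opening: 68.6
```

Request:
jog_arm(commands=[[[-1.5, 0, 0], 0, -0.6], [[-3, 0, -1], 0, -0.6], [[-4, 0, -4], 0, -0.6], [[-4, 0, -5], 0, -0.6], [[0, 0, -5], 0, -0.6]])

```text
clock: 34.62
eef_pos: [498.7, 70.5, 150.8]
orientation: [-180.0, 0.1, 7.1]
contact_force: [0.0, 0.2, 0.5]
opening: 68.4
```

Request:
jog_arm(commands=[[[0, 0, 0], 0, -0.6], [[0, 0, 0], 0, -0.6], [[0, 0, 0], 0, -0.6]])

```text
clock: 35.0
eef_pos: [500.7, 70.5, 148.3]
orientation: [-180.0, 0.1, 7.1]
contact_force: [-0.3, 0.4, 0.5]
opening: 68.4
```

```bash
python3 -c "
from h import *
see('scene');p=see('top')
for c in ('scene','top'):print([(l,np.round(r['centre']).tolist()) for l in ('masher','jar','mill','ramekin','mug','grater','potlid') for r in manip.landmark_of(c,l)[:1]])
print(manip.job_done())"
```

```text
Traceback (most recent call last):
  File "h.py", line 38, in see
    print(c,np.round(B,1),"in bay",np.round(inbay(np.array(B[:2]),*L),1),"dyaw",round(B[4]-7.15,1))
            ~~~~~~~~^^^^^
TypeError: unsupported operand type(s) for *: 'NoneType' and 'float'
```

The network missed the board in the scene view this time, so I'll check from the top and wrist cameras.

```bash
python3 -c "
from h import *
for c in ('top','wrist'):
    try: see(c)
    except TypeError: print(c,'missed')
manip.camera('scene')
for c in ('scene','top'):print([(l,np.round(r['centre']).tolist()) for l in ('masher','jar','mill','ramekin','mug','grater','potlid') for r in manip.landmark_of(c,l)[:2]])
"
```

```text
top [683.4  99.9 101.5 150.2   6.9  21.4   0.7] in bay [-49.3 101.1] dyaw -0.3
tcp in bay [-233.9   94.6] [501.1  70.5 149. ] yaw 7.1 F [0.4 0.1 0.7] 35.2
wrist [6.520e+02 9.580e+01 4.110e+01 1.501e+02 6.800e+00 2.250e+01 6.000e-01] in bay [-81.  100.9] dyaw -0.4
tcp in bay [-233.8   94.6] [501.1  70.5 149.3] yaw 7.1 F [0.3 0.8 0.2] 35.3
[('masher', [423.0, 189.0, 5.0]), ('jar', [709.0, -128.0, 0.0]), ('mill', [786.0, 74.0, -4.0]), ('mill', [742.0, 6.0, -0.0]), ('ramekin', [806.0, -60.0, -1.0]), ('mug', [660.0, 447.0, -2.0]), ('grater', [679.0, -431.0, -5.0]), ('potlid', [463.0, -406.0, 1.0])]
[('masher', [438.0, 413.0, 3.0]), ('masher', [417.0, 188.0, -2.0]), ('jar', [706.0, -126.0, 3.0]), ('mill', [786.0, 70.0, 1.0]), ('ramekin', [802.0, -60.0, 3.0]), ('mug', [656.0, 446.0, -2.0]), ('grater', [681.0, -434.0, 1.0]), ('grater', [437.0, 415.0, 1.0]), ('potlid', [467.0, -410.0, 1.0])]
```

```bash
python3 -c "
from h import *
print(manip.job_done())"
```

```text
the job is handed in; nothing more can be done
None
```

I stood the masher upright in the roll bin and let go of it. Then I slid the board along the counter into the freed corner, pushing against its edges only. The job was handed in at about 35 s; it reports no verdict.

**Last checks:**
- **Board:** the top camera puts it at bay x = -49.3, y = +101.1 mm, 0.3° off square, where flush would be -50 and +100. The pushes met resistance at both lips (10–24 N), and a repeat push against the back lip stopped at the same place.
- **Masher:** the top camera finds it at (438, 413, 3), which is the centre of the bin. It looked upright and clear of the fingers in the picture taken just after release.
- **Bystanders:** all of them are within a few millimetres of where they started, which is measurement noise. The gripper is clear at 149 mm height.

**Checks that failed or disagreed:**
- In the final check the scene-camera network missed the board, and reported only the red look-alike when asked for the masher.
- The wrist camera saw only part of the board, so its centre reading is not valid. Its yaw agreed with the top camera.
- Before the last push, the scene camera read the board as 2–3 mm less deep than the top camera did.

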